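# Bolt down the sprung lid of a parts case

## Robot

A 7-joint arm with a two-finger parallel gripper is mounted at the origin on the work surface. World frame = base frame: x ahead of the robot, y to its left, z up, the work surface at z = 0. Lengths are in m, angles in rad, forces in N, time in s.
With the tool pointing down it reaches from about 0.4 to 0.85 m from the base axis. Payload 10.4 kg.
Tool frame: the origin (TCP) lies midway between the tips of the shut fingers; the grasp point (between the pads) lies 19 mm behind it; z points along the fingers, y is the line along which they close (so a half turn about z gives the same grasp; the last joint's range is limited). The gripper opens to 87 mm and grips with 3 to 60 N. Pads are 19 mm wide; open, the fingers measure 117 mm over their backs; the gripper's body (75 mm by 190 mm) begins 51 mm behind the grasp point.
Start: joints at [-1.326, 0.332, -0.065, 1.46, 0.022, 1.35, -0.088], TCP at [0.165, 0.603, 0.223] pointing down, gripper open.
Joint ranges: [-2.6, 2.6], [-0.5, 2.12], [-1.47, 1.34], [0.16, 2.42], [-1.27, 4.41], [0.06, 2.06], [-2.6, 2.6]. Speed limits (rad/s): [2.22, 2.22, 2.79, 2.79, 3.14, 3.14, 3.14].

## Interface

Orientations are given as a unit quaternion [x, y, z, w].
In Python, from bench import sensors, eyes, order gives the robot as it stands.
- The arm moves only by the tool arm_command, never from a script. Its argument "steps" is a list of rows, each an object with "rot": the turn, a rotation vector about the world's x, y, z in degrees, a list of three; "slide": the shift along the world's x, y, z in m, a list of three; "grip": the opening, from 0 (shut) to 1 (fully open). A call has exactly 8 rows; each row shifts and turns the commanded pose from where the row before left it; what a row does not reach is not made up. A row lasts 1/8 s, in which the tool goes at most 62.5 mm and 10.7 degrees, less where a joint would pass 70% of its speed; a pose out of reach is approached as far as the arm can. A call with a gripper value outside its range is refused whole. The fingers move at their own pace and stop on an object; "newtons" is the grip in N (left out, the last holds). Time passes only in rows, so rows that do not move let the fingers close, or fill a call up. It gives the time, the measured TCP pose, the force, the opening and the grip force at its end, in the units of the state.
- sensors.read_state(): the state, without advancing time (a new reading comes with each control period).
- eyes.camera(name): name is "scene" or "side" or "wrist"; returns a dict with "pixels" (480x640x3 uint8, red, green, blue), "intrinsics" (3x3 intrinsics, pixels), "k1" (the pictures are not rectified: a ray, as slopes to the right and down, at radius r is drawn at 1 + k1 r^2 times it, then the intrinsics apply), "pose" (4x4, takes a point from camera to world coordinates). Camera axes: x right, y down, z forward; pixel columns grow to the right and rows downward; lengths in m; the calibration is good to about 2 mm. A picture is of the moment at which its call begins. There is no depth.
- order.close_job(): hands the job in; it is judged then, once.
Trained networks look in a picture, given as the dict that the camera call returned (one of the last four; its "shot" number tells which), for a name from the list of things; names that differ only in an ending like _2 or _b are one class to them, and where a whole thing is asked for, a point or a joint stands for the part that bears it (a point fixed in the world has none). Each returns a list of dicts, best first, with "conf" (0 to 1); they miss things now and then, are a little off and sometimes report something else, mostly with a low value. They report only what shows in the picture. A call takes as long as a camera call.
- eyes.look_for(name, picture): "bbox" ([left, top, right, bottom] in pixels, round what is visible of it).
The state is a dict: "time": time; "joint_positions": joint angles; "joint_vel": joint speeds; "joint_torque": joint torques, N m; "ee_pos": TCP position; "eef_rot": TCP orientation; "ft_force": force on the tool from outside, world axes, zero at the start; "torque": the same for the moment, N m; "width": finger opening in m; "grip_force": force on a finger pad.
Only numpy, scipy, OpenCV 4.12 (cv2) and the standard library are available. Lean on these libraries where they do the work, as an engineer would, in place of code of your own. Each camera call takes 0.05 s, during which the arm holds its last target. There are 200 camera calls.

## Task

Shut the sprung lid of the grey parts case by pressing it down, and while it is down push the sliding bolt on the lid across into its keeper until it bottoms against the stop inside, finishing with a firm push of about 12 newtons more than it takes to slide it, so that it is fully home and holds the lid shut when you let go. Feel for the stop and never put more than about 30 newtons on the case or keeper; leave the other things on the bench where they are.

Things in the scene. Friction and masses are not known exactly. Their poses are not given: they have to be found in the camera images.
- case: Fixed heavy grey parts case, 200 mm deep (x), 240 mm wide (y), 80 mm high, turned up to 0.35 rad either way. Origin: centre of its underside; z up, -x its front (nearer the robot), +x the hinge side. Its lid and bolt count as part of it.
- lid (a joint): Angle of the aluminium lid (200 x 236 x 5 mm) on a hinge along the case's y at case x +100, z +80 mm; 0 = shut, top surface 86 mm above the bench; grows as the front rises. Sprung: left unbolted it stands open 0.3 to 0.6 rad. Holding it shut at the bolt's line takes 3 to 6 N down; pressed further it squeezes a rubber seal, about 6 N per mm, up to 3.5 mm.
- bolt (a joint): Travel of the bolt along the lid, m; 0 = withdrawn, grows towards the keeper (+y of the case). Sliding friction about 3 N, more inside the keeper. Home is a hard stop, felt somewhere between 0.031 and 0.057; where exactly is set by a screw inside the keeper and cannot be measured beforehand.
- bolt_knob (a point): Centre of the top of the bolt's knob: upright steel post 12 mm across with a head 18 mm wide and 14 mm high, its top 48 mm above the lid, 175 mm from the hinge line, on the rear end of the rod (which ends 8 mm behind it; the lid beyond, towards -y, is bare). A barrel block (top 23.5 mm above the lid) guides the rod from 85 to 115 mm to +y of the lid's middle.
- bolt_tip (a point): End of the bolt's round nose. The rod is 12 mm in diameter, its axis 12 mm above the lid's top; the tip is 110 mm from the post's axis, towards the case's +y.
- lid_press (a point): Point on the lid's bare top surface, on the bolt's line, 30 mm to -y of the lid's middle (the post stands at the middle when the bolt reads 0); 175 mm from the hinge, 25 mm from the front edge. Its frame turns with the lid: z is the lid's normal, y the way the bolt slides.
- keeper: Fixed dark steel block, 32 x 40 mm, at the case's +y side, slotted on top. Origin: centre of the mouth of its bore, 98 mm above the bench; +y points into the bore. Bore 20 mm wide, 17 mm high, blind: it ends at a set screw 20 to 34 mm in, differing each time. The bolt enters only with the lid within about 2.5 mm of shut, else it strikes the keeper.
- bushing: Bystander: brass ring, 52 mm wide, 30 mm high, on the bench before the case. Origin: centre of its underside.
- piston: Bystander: brass piston, 28 mm wide, 64 mm high, upright beside the case. Origin: centre of its underside.
- gear: Bystander: dark steel gear with a hub, 60 mm wide, 34 mm high, beside the case. Origin: centre of its underside.
- coupling: Bystander: steel coupling hub, 56 mm wide, 50 mm high, near the keeper. Origin: centre of its underside.
- fitting: Bystander: brass hydraulic fitting, 30 mm wide, 40 mm high, upright on the bench before the case. Origin: centre of its underside.

How it is judged:
On the way, in this order (a step that is already met when the one before it is completed fails the run):
1. the lid is pressed shut with the bolt's tip still outside the keeper (value of joint lid below 0.022 rad and y of bolt_tip in the frame of keeper below 0.004 m), for 0.1 s.
2. the bolt is seated: its tip more than 18.5 mm inside the keeper and pressed against it with more than 8 N, the lid shut (value of joint lid below 0.022 rad and y of bolt_tip in the frame of keeper above 0.0185 m and horizontal distance between bolt_tip and keeper below 0.037 m and contact force between case and keeper above 8 N), for 0.1 s.
At the end, for the whole second after the job is handed in: The lid is shut (within 0.022 rad, about 4 mm at the bolt), held by the bolt, whose tip is still more than 18.5 mm inside the mouth of the keeper, everything at rest and let go (value of joint lid below 0.022 rad and y of bolt_tip in the frame of keeper above 0.0185 m and horizontal distance between bolt_tip and keeper below 0.037 m and velocity of joint bolt below 0.01 m/s and velocity of joint lid below 0.05 rad/s); the robot touches nothing.
It fails at once if more than 32 N between the robot and the case, its lid, its bolt or the keeper (contact force between any of the fingers, the arm and case above 32 N or contact force between any of the fingers, the arm and keeper above 32 N).
It fails at once if a bystander is shifted more than 25 mm (distance of any of bushing, piston, gear, coupling, fitting from where it was at the start of the episode above 0.025 m).
It also fails if it takes over 61 s, if anything falls off the work surface, if the arm or the gripper's body presses on something with over 40 N, if the wrist force passes 120 N, or if a joint passes its speed limit or range.

## Working session

There is one attempt and no reset: what is moved stays moved. The work goes in short steps, Python scripts to look and compute and a tool call to move; the robot and the scene stay as the last step left them, time stands still between calls to the robot, and variables do not carry over. Pictures are saved under pics/ and viewed, at most 10 in all, crops included, and the job is handed in when it is done.

Besides the shell and the picture viewer there is one more tool, called after "Emit:" as name(argument=value, ...) on one line, values as JSON. arm_command: Moves the arm, as the interface text tells. Its arguments: {"type":"object","properties":{"steps":{"type":"array","items":{"type":"object","properties":{"rot":{"type":"array","items":{"type":"number"}},"slide":{"type":"array","items":{"type":"number"}},"grip":{"type":"number"}}}},"newtons":{"type":"number"}},"required":["steps"]}

```bash
mkdir -p pics; ls
cat > h.py <<'E'
import numpy as np, cv2
from bench import sensors, eyes, order
def ray(c,u,v):
    K=np.array(c["intrinsics"]);P=np.array(c["pose"])
    d=np.array([(u-K[0,2])/K[0,0],(v-K[1,2])/K[1,1]]);s=d.copy()
    for _ in range(20): s=d/(1+c["k1"]*(s@s))
    r=P[:3,:3]@np.array([s[0],s[1],1]);return P[:3,3],r/np.linalg.norm(r)
def atz(c,u,v,z):
    o,r=ray(c,u,v);return o+r*(z-o[2])/r[2]
def proj(c,p):
    P=np.array(c["pose"]);K=np.array(c["intrinsics"]);q=P[:3,:3].T@(np.array(p)-P[:3,3]);s=q[:2]/q[2]
    s=s*(1+c["k1"]*(s@s));return K[0,0]*s[0]+K[0,2],K[1,1]*s[1]+K[1,2]
def tri(obs):
    A=np.zeros((3,3));b=np.zeros(3)
    for c,u,v in obs:
        o,r=ray(c,u,v);M=np.eye(3)-np.outer(r,r);A+=M;b+=M@o
    return np.linalg.solve(A,b)
def save(c,n): cv2.imwrite("pics/"+n,cv2.cvtColor(np.ascontiguousarray(c["pixels"]),cv2.COLOR_RGB2BGR))
E
python3 - <<'E'
from h import *
np.set_printoptions(precision=3,suppress=True)
print(sensors.read_state())
for n in("scene","side"):
    c=eyes.camera(n);save(c,n+"0.png");print(n,np.array(c["pose"]),c["k1"])
    for t in["case","lid","bolt_knob","bolt_tip","keeper","bushing","piston","gear","coupling","fitting"]:
        print(t,[(np.round(d["bbox"]),round(d["conf"],2)) for d in eyes.look_for(t,c)[:2]])
E
```

```text
pics
{'time': 0.0, 'joint_positions': array([-1.326,  0.333, -0.065,  1.461,  0.022,  1.35 , -0.088]), 'joint_vel': array([ 0.001, -0.   ,  0.001,  0.   ,  0.003, -0.   , -0.   ]), 'joint_torque': array([ -0.001, -62.326,   0.024, -38.99 ,  -0.061,   0.04 ,   0.   ]), 'ee_pos': array([0.165, 0.602, 0.222]), 'eef_rot': array([ 0.134,  0.991, -0.001, -0.   ]), 'ft_force': array([ 0.285,  0.635, -0.113]), 'torque': array([-0.021,  0.022,  0.001]), 'grip_force': 0.0, 'width': 0.08696347142286281}
scene [[-0.277  0.676 -0.683  1.179]
 [ 0.961  0.191 -0.2    0.243]
 [-0.005 -0.712 -0.703  0.736]
 [ 0.     0.     0.     1.   ]] 0.03184797348367445
case [(array([238., 172., 383., 318.]), 0.96)]
lid [(array([238., 169., 386., 290.]), 0.87)]
bolt_knob [(array([316., 172., 368., 193.]), 0.9)]
bolt_tip [(array([316., 175., 368., 194.]), 0.85)]
keeper [(array([238., 171., 384., 316.]), 0.69), (array([380., 201., 418., 253.]), 0.61)]
bushing []
piston [(array([217., 221., 236., 248.]), 0.8), (array([317., 172., 366., 192.]), 0.72)]
gear [(array([408., 280., 446., 310.]), 0.64), (array([314., 174., 368., 196.]), 0.56)]
coupling [(array([422., 223., 451., 255.]), 0.6)]
fitting []
side [[ 0.671 -0.472  0.572  0.12 ]
 [-0.741 -0.409  0.532 -0.397]
 [-0.017 -0.781 -0.625  0.626]
 [ 0.     0.     0.     1.   ]] -0.045899112428910205
case [(array([222., 210., 398., 359.]), 0.85)]
lid [(array([224., 211., 400., 287.]), 0.77)]
bolt_knob [(array([246., 219., 301., 250.]), 0.88)]
bolt_tip [(array([246., 217., 296., 251.]), 0.93)]
keeper []
bushing []
piston [(array([384., 327., 406., 366.]), 0.71)]
gear [(array([234., 240., 250., 251.]), 0.4)]
coupling [(array([173., 250., 205., 284.]), 0.62)]
fitting [(array([200., 306., 221., 331.]), 0.8), (array([245., 219., 298., 246.]), 0.5)]
```

View pics/scene0.png

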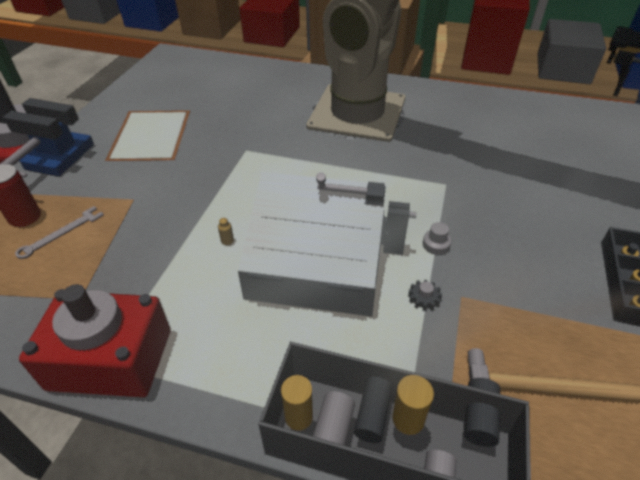

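View pics/side0.png

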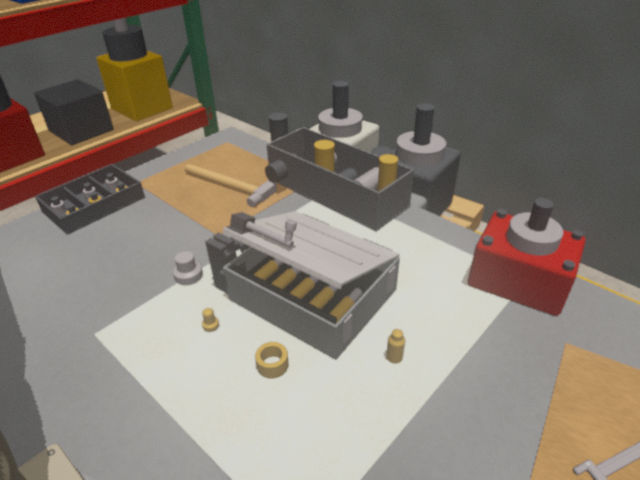

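The scene view shows the case at (310,235), its keeper at (397,225) to the right and the knob at (321,180). The side view shows the lid open, the knob top at (291,225) and the front corner of the case near (334,345). I'll zoom in on both.

Run:
```python
import cv2
a=cv2.imread("pics/side0.png")[195:365,190:420];cv2.imwrite("pics/sc.png",cv2.resize(a,None,fx=3.4,fy=3.4,interpolation=cv2.INTER_CUBIC))
a=cv2.imread("pics/scene0.png")[155:325,225:455];cv2.imwrite("pics/cc.png",cv2.resize(a,None,fx=3.4,fy=3.4,interpolation=cv2.INTER_CUBIC))
```

```text
(no output)
```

View pics/sc.png

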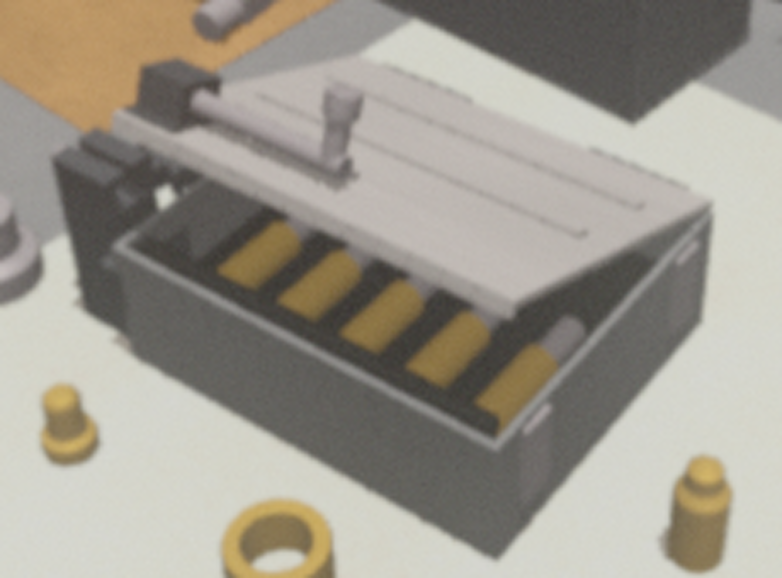

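View pics/cc.png

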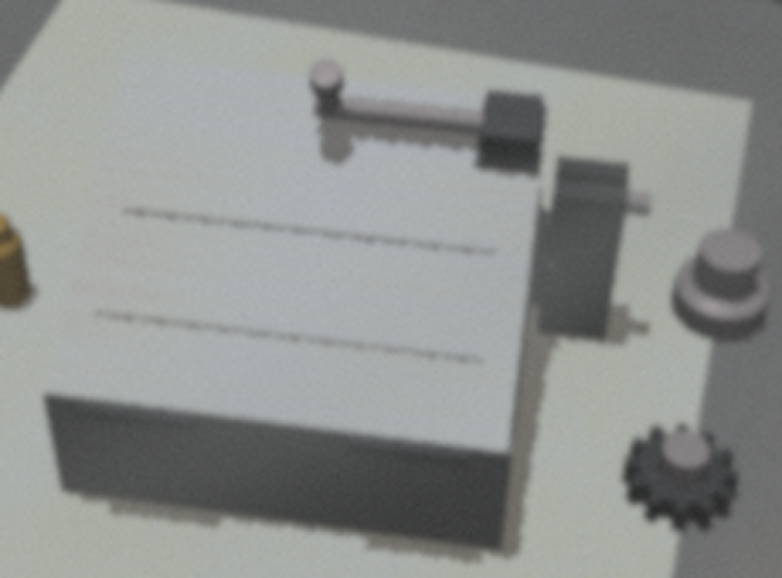

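```bash
cat > fit.py <<'E'
from h import *
from scipy.optimize import least_squares
np.set_printoptions(precision=4,suppress=True)
def W(p,q): 
    c,s=np.cos(p[2]),np.sin(p[2]);return np.array([p[0]+c*q[0]-s*q[1],p[1]+s*q[0]+c*q[1],q[2]])
def L(p,d,y,h):
    a=p[3];return W(p,[.1-d*np.cos(a)+h*np.sin(a),y,.08+d*np.sin(a)+h*np.cos(a)])
if __name__=="__main__":
    S=eyes.camera("side");C=eyes.camera("scene")
    B=lambda *q:(lambda p:W(p,q)); D=lambda *q:(lambda p:L(p,*q))
    o=[(S,497,445,B(-.1,-.12,.08)),(S,497,558,B(-.1,-.12,0)),(S,700,322,B(.1,-.12,0)),(S,118,243,B(-.1,.12,.08)),
     (S,513,308,D(.2,-.118,.004)),(S,115,110,D(.2,.118,.006)),(S,342,90,D(.175,0,.054)),
     (C,47,393,D(0,-.118,.006)),(C,508,450,D(0,.118,.006)),(C,65,490,B(.1,-.12,0)),(C,500,548,B(.1,.12,0)),(C,327,72,D(.175,0,.054))]
    def f(p):
        r=[]
        for c,u,v,g in o:
            off=(190,195) if c is S else (225,155)
            a=proj(c,g(p));r+=[a[0]-off[0]-u/3.4,a[1]-off[1]-v/3.4]
        return np.array(r)
    r=least_squares(f,[.55,.1,0,.4],loss="soft_l1");p=r.x;print(p);print(f(p).reshape(-1,2))
    np.save("p.npy",p);print("knob",L(p,.175,0,.054),"press open",L(p,.175,-.03,.006));q=p.copy();q[3]=0
    print("shut knob",L(q,.175,0,.054),"press",L(q,.175,-.03,.006))
    for n,c,u,v,z in[("gear",C,427,293,.02),("coupl",C,437,237,.03),("piston",S,395,347,.03),("fitting",S,210,319,.02),("bush",S,271,359,.015)]:
        print(n,atz(c,u,v,z))
    print(sensors.read_state()["joint_positions"])
E
python3 fit.py
```

```text
[0.5733 0.0519 0.1144 0.3654]
[[-0.4713  0.9426]
 [-0.5039  0.994 ]
 [-0.0946 -0.4117]
 [-2.6679  0.9535]
 [-0.5323 -1.1033]
 [-1.2249  0.5862]
 [ 1.5547  0.4753]
 [-0.7023  0.4484]
 [ 0.1822  1.0288]
 [-0.9358  0.9825]
 [ 0.4894  1.3053]
 [-1.9768  0.3935]]
knob [0.5295 0.0469 0.193 ] press open [0.5158 0.0151 0.1481]
shut knob [0.4988 0.0434 0.134 ] press [0.5022 0.0136 0.086 ]
gear [0.5934 0.2683 0.02  ]
coupl [0.4554 0.2687 0.03  ]
piston [ 0.5511 -0.1475  0.03  ]
fitting [0.3988 0.1299 0.02  ]
bush [ 0.4126 -0.008   0.015 ]
[-1.3256  0.3322 -0.0647  1.4601  0.0216  1.3499 -0.0885]
```

The fit is good to about 1 px. The case is at (0.573, 0.052) with yaw 0.114 and the lid at 0.365 rad, all within the stated ranges. Next I'll shut the fingers and move above the lid about 42 mm behind the post.

Emit:
arm_command(steps=[{"grip": 0, "slide": [0.022, -0.0375, 0.001], "rot": [0, 0, 1.4]}, {"grip": 0, "slide": [0.022, -0.0375, 0.001], "rot": [0, 0, 1.4]}, {"grip": 0, "slide": [0.022, -0.0375, 0.001], "rot": [0, 0, 1.4]}, {"grip": 0, "slide": [0.022, -0.0375, 0.001], "rot": [0, 0, 1.4]}, {"grip": 0, "slide": [0.022, -0.0375, 0.001], "rot": [0, 0, 1.4]}, {"grip": 0, "slide": [0.022, -0.0375, 0.001], "rot": [0, 0, 1.4]}, {"grip": 0, "slide": [0.022, -0.0375, 0.001], "rot": [0, 0, 1.4]}, {"grip": 0, "slide": [0.022, -0.0375, 0.001], "rot": [0, 0, 1.4]}], newtons=60)

```text
time: 2.2
ee_pos: [0.342, 0.3015, 0.2308]
eef_rot: [0.036, 0.999, 0.0, 0.0]
ft_force: [1.0, 0.3, 0.5]
width: 0.0151
grip_force: 0.0
```

Emit:
arm_command(steps=[{"grip": 0, "slide": [0.022, -0.0375, 0], "rot": [0, 0, 1.4]}, {"grip": 0, "slide": [0.022, -0.0375, 0], "rot": [0, 0, 1.4]}, {"grip": 0, "slide": [0.022, -0.0375, 0], "rot": [0, 0, 1.4]}, {"grip": 0, "slide": [0.022, -0.0375, 0], "rot": [0, 0, 1.4]}, {"grip": 0, "slide": [0.022, -0.0375, 0], "rot": [0, 0, 1.4]}, {"grip": 0, "slide": [0.022, -0.0375, 0], "rot": [0, 0, 1.4]}, {"grip": 0, "slide": [0.022, -0.0375, 0], "rot": [0, 0, 1.4]}, {"grip": 0, "slide": [0.022, -0.0375, 0], "rot": [0, 0, 1.4]}])

```text
time: 3.2
ee_pos: [0.518, 0.0015, 0.2308]
eef_rot: [-0.062, 0.998, 0.0, 0.0]
ft_force: [1.2, 0.6, -0.2]
width: 0.0002
grip_force: 0.0
```

Run:
```python
from fit import *
p=np.load("p.npy");c=eyes.camera("wrist");s=eyes.camera("side")
a=np.ascontiguousarray(s["pixels"][:,:,::-1])[130:350,180:420];
for n,k in(("w",c),("s",s)):
    print(n,"knob",proj(k,L(p,.175,0,.054)),"press",proj(k,L(p,.175,-.042,.006)),"tcp",proj(k,sensors.read_state()["ee_pos"]),[(np.round(d["bbox"]),d["conf"]) for d in eyes.look_for("bolt_knob",k)[:1]])
w=np.ascontiguousarray(c["pixels"][:,:,::-1])
a=cv2.resize(a,(393,360));w=cv2.resize(w,(400,300));o=np.zeros((360,793,3),np.uint8);o[:,:393]=a;o[:300,393:]=w
cv2.imwrite("pics/hov.png",o)
```

```text
w knob (np.float64(386.78311305851065), np.float64(288.8526120775931)) press (np.float64(323.0411138578247), np.float64(242.40026551510672)) tcp (np.float64(314.0255859332144), np.float64(292.0063251322682)) [(array([371., 246., 497., 288.]), 0.57)]
s knob (np.float64(292.1429204541297), np.float64(221.94591803126025)) press (np.float64(308.17999748893897), np.float64(259.82845826488267)) tcp (np.float64(307.7855024557931), np.float64(216.59426126360484)) [(array([245., 221., 296., 248.]), 0.59)]
```

View pics/hov.png

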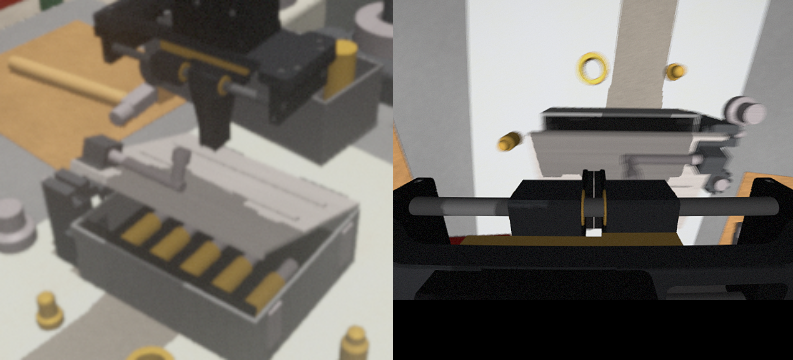

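The wrist view shows the shut fingers left of the post, whose head is near wrist pixel (380,285). In the side view the post head is at (291,223), where predicted, and the tip is at (310,221). I'll descend onto the lid now.

Emit:
arm_command(steps=[{"grip": 0, "slide": [0, 0, -0.0088]}, {"grip": 0, "slide": [0, 0, -0.0088]}, {"grip": 0, "slide": [0, 0, -0.0088]}, {"grip": 0, "slide": [0, 0, -0.0088]}, {"grip": 0, "slide": [0, 0, -0.0088]}, {"grip": 0, "slide": [0, 0, -0.0088]}, {"grip": 0, "slide": [0, 0, -0.0088]}, {"grip": 0, "slide": [0, 0, -0.0088]}])

```text
schema error: expected keys rot, slide, grip
```

Emit:
arm_command(steps=[{"grip": 0, "slide": [-0.0016, 0, -0.005]}, {"grip": 0, "slide": [-0.0016, 0, -0.005]}, {"grip": 0, "slide": [-0.0016, 0, -0.005]}, {"grip": 0, "slide": [-0.0016, 0, -0.005]}, {"grip": 0, "slide": [-0.0016, 0, -0.005]}, {"grip": 0, "slide": [-0.0016, 0, -0.005]}, {"grip": 0, "slide": [-0.0016, 0, -0.005]}, {"grip": 0, "slide": [-0.0016, 0, -0.005]}])

```text
schema error: expected keys rot, slide, grip
```

Emit:
arm_command(steps=[{"grip": 0, "rot": [0, 0, 0], "slide": [0, 0, -0.0088]}, {"grip": 0, "rot": [0, 0, 0], "slide": [0, 0, -0.0088]}, {"grip": 0, "rot": [0, 0, 0], "slide": [0, 0, -0.0088]}, {"grip": 0, "rot": [0, 0, 0], "slide": [0, 0, -0.0088]}, {"grip": 0, "rot": [0, 0, 0], "slide": [0, 0, -0.0088]}, {"grip": 0, "rot": [0, 0, 0], "slide": [0, 0, -0.0088]}, {"grip": 0, "rot": [0, 0, 0], "slide": [0, 0, -0.0088]}, {"grip": 0, "rot": [0, 0, 0], "slide": [0, 0, -0.0088]}])

```text
time: 4.4
ee_pos: [0.5174, 0.0027, 0.1596]
eef_rot: [-0.062, 0.998, 0.0, -0.0]
ft_force: [0.3, 0.2, -0.6]
width: 0.0008
grip_force: 0.0
```

Emit:
arm_command(steps=[{"grip": 0, "rot": [0, 0, 0], "slide": [-0.0016, 0, -0.005]}, {"grip": 0, "rot": [0, 0, 0], "slide": [-0.0016, 0, -0.005]}, {"grip": 0, "rot": [0, 0, 0], "slide": [-0.0016, 0, -0.005]}, {"grip": 0, "rot": [0, 0, 0], "slide": [-0.0016, 0, -0.005]}, {"grip": 0, "rot": [0, 0, 0], "slide": [-0.0016, 0, -0.005]}, {"grip": 0, "rot": [0, 0, 0], "slide": [-0.0016, 0, -0.005]}, {"grip": 0, "rot": [0, 0, 0], "slide": [-0.0016, 0, -0.005]}, {"grip": 0, "rot": [0, 0, 0], "slide": [-0.0016, 0, -0.005]}])

```text
time: 5.4
ee_pos: [0.5048, 0.0028, 0.12]
eef_rot: [-0.062, 0.998, 0.0, 0.0]
ft_force: [1.9, -0.8, 2.9]
width: 0.0001
grip_force: 1.3
```

Emit:
arm_command(steps=[{"grip": 0, "rot": [0, 0, 0], "slide": [-0.0004, 0, -0.0035]}, {"grip": 0, "rot": [0, 0, 0], "slide": [0, 0, -0.0035]}, {"grip": 0, "rot": [0, 0, 0], "slide": [0, 0, -0.0035]}, {"grip": 0, "rot": [0, 0, 0], "slide": [0, 0, -0.0035]}, {"grip": 0, "rot": [0, 0, 0], "slide": [0, 0, -0.0035]}, {"grip": 0, "rot": [0, 0, 0], "slide": [0, 0, -0.0035]}, {"grip": 0, "rot": [0, 0, 0], "slide": [0, 0, -0.0035]}, {"grip": 0, "rot": [0, 0, 0], "slide": [0, 0, -0.0035]}])

```text
time: 6.4
ee_pos: [0.5041, 0.0028, 0.0919]
eef_rot: [-0.062, 0.998, 0.0, -0.0]
ft_force: [-3.4, -0.6, 4.0]
width: 0.0008
grip_force: 2.0
```

Emit:
arm_command(steps=[{"grip": 0, "rot": [0, 0, 0], "slide": [0, 0, -0.001]}, {"grip": 0, "rot": [0, 0, 0], "slide": [0, 0, -0.001]}, {"grip": 0, "rot": [0, 0, 0], "slide": [0, 0, -0.001]}, {"grip": 0, "rot": [0, 0, 0], "slide": [0, 0, -0.001]}, {"grip": 0, "rot": [0, 0, 0], "slide": [0, 0, -0.001]}, {"grip": 0, "rot": [0, 0, 0], "slide": [0, 0, 0]}, {"grip": 0, "rot": [0, 0, 0], "slide": [0, 0, 0]}, {"grip": 0, "rot": [0, 0, 0], "slide": [0, 0, 0]}])

```text
time: 7.4
ee_pos: [0.5043, 0.0028, 0.0872]
eef_rot: [-0.062, 0.998, 0.0, 0.0]
ft_force: [-2.2, -0.4, 3.2]
width: 0.0006
grip_force: 1.5
```

Emit:
arm_command(steps=[{"grip": 0, "rot": [0, 0, 0], "slide": [0, 0, -0.0005]}, {"grip": 0, "rot": [0, 0, 0], "slide": [0, 0, -0.0005]}, {"grip": 0, "rot": [0, 0, 0], "slide": [0, 0, -0.0005]}, {"grip": 0, "rot": [0, 0, 0], "slide": [0, 0, -0.0005]}, {"grip": 0, "rot": [0, 0, 0], "slide": [0, 0, 0]}, {"grip": 0, "rot": [0, 0, 0], "slide": [0, 0, 0]}, {"grip": 0, "rot": [0, 0, 0], "slide": [0, 0, 0]}, {"grip": 0, "rot": [0, 0, 0], "slide": [0, 0, 0]}])

```text
time: 8.4
ee_pos: [0.5042, 0.0028, 0.0855]
eef_rot: [-0.062, 0.998, 0.0, 0.0]
ft_force: [-5.1, -0.7, 9.7]
width: 0.0004
grip_force: 4.6
```

The lid is shut and its seal is pressing back at 9.7 N. Now I'll slide along the bolt direction towards the post.

Emit:
arm_command(steps=[{"grip": 0, "rot": [0, 0, 0], "slide": [-0.0002, 0.0017, 0]}, {"grip": 0, "rot": [0, 0, 0], "slide": [-0.0002, 0.0017, 0]}, {"grip": 0, "rot": [0, 0, 0], "slide": [-0.0002, 0.0017, 0]}, {"grip": 0, "rot": [0, 0, 0], "slide": [-0.0002, 0.0017, 0]}, {"grip": 0, "rot": [0, 0, 0], "slide": [-0.0002, 0.0017, 0]}, {"grip": 0, "rot": [0, 0, 0], "slide": [-0.0002, 0.0017, 0]}, {"grip": 0, "rot": [0, 0, 0], "slide": [-0.0002, 0.0017, 0]}, {"grip": 0, "rot": [0, 0, 0], "slide": [-0.0002, 0.0017, 0]}])

```text
time: 9.4
ee_pos: [0.5038, 0.0152, 0.0859]
eef_rot: [-0.061, 0.998, -0.001, 0.001]
ft_force: [0.4, -5.0, 7.3]
width: 0.0003
grip_force: 3.4
```

Emit:
arm_command(steps=[{"grip": 0, "rot": [0, 0, 0], "slide": [-0.0002, 0.0015, 0]}, {"grip": 0, "rot": [0, 0, 0], "slide": [-0.0002, 0.0015, 0]}, {"grip": 0, "rot": [0, 0, 0], "slide": [-0.0001, 0.0015, 0]}, {"grip": 0, "rot": [0, 0, 0], "slide": [-0.0002, 0.0015, 0]}, {"grip": 0, "rot": [0, 0, 0], "slide": [-0.0002, 0.0015, 0]}, {"grip": 0, "rot": [0, 0, 0], "slide": [-0.0001, 0.0015, 0]}, {"grip": 0, "rot": [0, 0, 0], "slide": [-0.0002, 0.0015, 0]}, {"grip": 0, "rot": [0, 0, 0], "slide": [-0.0002, 0.0015, 0]}])

```text
time: 10.4
ee_pos: [0.5025, 0.0265, 0.0859]
eef_rot: [-0.061, 0.998, -0.001, 0.001]
ft_force: [0.6, -7.8, 6.6]
width: 0.0006
grip_force: 4.8
```

Emit:
arm_command(steps=[{"grip": 0, "rot": [0, 0, 0], "slide": [-0.0002, 0.0014, -0.0001]}, {"grip": 0, "rot": [0, 0, 0], "slide": [-0.0002, 0.0014, -0.0001]}, {"grip": 0, "rot": [0, 0, 0], "slide": [-0.0001, 0.0014, -0.0001]}, {"grip": 0, "rot": [0, 0, 0], "slide": [-0.0002, 0.0014, 0]}, {"grip": 0, "rot": [0, 0, 0], "slide": [-0.0002, 0.0014, 0]}, {"grip": 0, "rot": [0, 0, 0], "slide": [-0.0001, 0.0014, 0]}, {"grip": 0, "rot": [0, 0, 0], "slide": [-0.0002, 0.0014, 0]}, {"grip": 0, "rot": [0, 0, 0], "slide": [-0.0001, 0.0014, 0]}])

```text
time: 11.4
ee_pos: [0.5013, 0.0373, 0.0857]
eef_rot: [-0.061, 0.998, -0.001, 0.001]
ft_force: [0.8, -8.6, 9.8]
width: 0.0005
grip_force: 5.9
```

Emit:
arm_command(steps=[{"grip": 0, "rot": [0, 0, 0], "slide": [-0.0001, 0.001, 0]}, {"grip": 0, "rot": [0, 0, 0], "slide": [-0.0001, 0.001, 0]}, {"grip": 0, "rot": [0, 0, 0], "slide": [-0.0001, 0.001, 0]}, {"grip": 0, "rot": [0, 0, 0], "slide": [-0.0002, 0.001, 0]}, {"grip": 0, "rot": [0, 0, 0], "slide": [-0.0001, 0.001, 0]}, {"grip": 0, "rot": [0, 0, 0], "slide": [-0.0001, 0.001, 0]}, {"grip": 0, "rot": [0, 0, 0], "slide": [-0.0001, 0.001, 0]}, {"grip": 0, "rot": [0, 0, 0], "slide": [-0.0001, 0.001, 0]}])

```text
time: 12.4
ee_pos: [0.5004, 0.0453, 0.0857]
eef_rot: [-0.061, 0.998, -0.001, 0.001]
ft_force: [0.1, -8.4, 9.2]
width: 0.0003
grip_force: 5.9
```

Emit:
arm_command(steps=[{"grip": 0, "rot": [0, 0, 0], "slide": [-0.0001, 0.0005, 0]}, {"grip": 0, "rot": [0, 0, 0], "slide": [0, 0.0005, 0]}, {"grip": 0, "rot": [0, 0, 0], "slide": [-0.0001, 0.0005, 0]}, {"grip": 0, "rot": [0, 0, 0], "slide": [0, 0.0005, 0]}, {"grip": 0, "rot": [0, 0, 0], "slide": [-0.0001, 0.0005, 0]}, {"grip": 0, "rot": [0, 0, 0], "slide": [0, 0.0005, 0]}, {"grip": 0, "rot": [0, 0, 0], "slide": [-0.0001, 0.0005, 0]}, {"grip": 0, "rot": [0, 0, 0], "slide": [0, 0.0005, 0]}])

```text
time: 13.4
ee_pos: [0.4999, 0.0493, 0.0857]
eef_rot: [-0.061, 0.998, -0.001, 0.001]
ft_force: [-0.0, -9.1, 8.5]
width: 0.0009
grip_force: 6.0
```

Run:
```python
from h import *
s=eyes.camera("side");c=eyes.camera("scene")
f=lambda k,x,y:cv2.resize(np.ascontiguousarray(k["pixels"][y:y+130,x:x+130,::-1]),(395,395),interpolation=cv2.INTER_CUBIC)
cv2.imwrite("pics/in.png",np.hstack([f(s,190,190),f(c,305,150)]))
```

```text
(no output)
```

View pics/in.png

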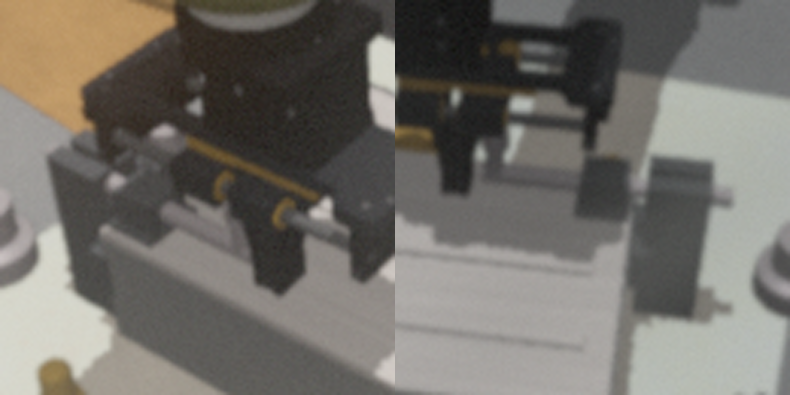

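The bolt rod is entering the keeper (scene crop (640,188)), the lid is flush, and the gripper body clears the barrel and keeper. I'll continue in small feeling steps.

Emit:
arm_command(steps=[{"grip": 0, "rot": [0, 0, 0], "slide": [-0.0001, 0.0005, 0]}, {"grip": 0, "rot": [0, 0, 0], "slide": [0, 0.0005, 0]}, {"grip": 0, "rot": [0, 0, 0], "slide": [-0.0001, 0.0005, 0]}, {"grip": 0, "rot": [0, 0, 0], "slide": [0, 0.0005, 0]}, {"grip": 0, "rot": [0, 0, 0], "slide": [-0.0001, 0.0005, 0]}, {"grip": 0, "rot": [0, 0, 0], "slide": [0, 0.0005, 0]}, {"grip": 0, "rot": [0, 0, 0], "slide": [-0.0001, 0.0005, 0]}, {"grip": 0, "rot": [0, 0, 0], "slide": [0, 0.0005, 0]}])

```text
time: 14.5
ee_pos: [0.4995, 0.0532, 0.0857]
eef_rot: [-0.061, 0.998, -0.001, 0.001]
ft_force: [-0.5, -9.3, 9.3]
width: 0.0003
grip_force: 6.1
```

Emit:
arm_command(steps=[{"grip": 0, "rot": [0, 0, 0], "slide": [-0.0001, 0.0005, 0]}, {"grip": 0, "rot": [0, 0, 0], "slide": [0, 0.0005, 0]}, {"grip": 0, "rot": [0, 0, 0], "slide": [-0.0001, 0.0005, 0]}, {"grip": 0, "rot": [0, 0, 0], "slide": [0, 0.0005, 0]}, {"grip": 0, "rot": [0, 0, 0], "slide": [-0.0001, 0.0005, 0]}, {"grip": 0, "rot": [0, 0, 0], "slide": [0, 0.0005, 0]}, {"grip": 0, "rot": [0, 0, 0], "slide": [-0.0001, 0.0005, 0]}, {"grip": 0, "rot": [0, 0, 0], "slide": [0, 0.0005, 0]}])

```text
time: 15.5
ee_pos: [0.4991, 0.0572, 0.0857]
eef_rot: [-0.06, 0.998, -0.001, 0.001]
ft_force: [-0.3, -9.8, 10.9]
width: 0.0005
grip_force: 6.2
```

Emit:
arm_command(steps=[{"grip": 0, "rot": [0, 0, 0], "slide": [-0.0001, 0.0005, 0]}, {"grip": 0, "rot": [0, 0, 0], "slide": [0, 0.0005, 0]}, {"grip": 0, "rot": [0, 0, 0], "slide": [-0.0001, 0.0005, 0]}, {"grip": 0, "rot": [0, 0, 0], "slide": [0, 0.0005, 0]}, {"grip": 0, "rot": [0, 0, 0], "slide": [-0.0001, 0.0005, 0]}, {"grip": 0, "rot": [0, 0, 0], "slide": [0, 0.0005, 0]}, {"grip": 0, "rot": [0, 0, 0], "slide": [0, 0.0005, 0]}, {"grip": 0, "rot": [0, 0, 0], "slide": [0, 0.0005, 0]}])

```text
time: 16.5
ee_pos: [0.4987, 0.0611, 0.0857]
eef_rot: [-0.06, 0.998, -0.001, 0.001]
ft_force: [-0.2, -10.0, 9.8]
width: 0.0005
grip_force: 6.4
```

Emit:
arm_command(steps=[{"grip": 0, "rot": [0, 0, 0], "slide": [-0.0001, 0.0005, 0]}, {"grip": 0, "rot": [0, 0, 0], "slide": [0, 0.0005, 0]}, {"grip": 0, "rot": [0, 0, 0], "slide": [-0.0001, 0.0005, 0]}, {"grip": 0, "rot": [0, 0, 0], "slide": [0, 0.0005, 0]}, {"grip": 0, "rot": [0, 0, 0], "slide": [-0.0001, 0.0005, 0]}, {"grip": 0, "rot": [0, 0, 0], "slide": [0, 0.0005, 0]}, {"grip": 0, "rot": [0, 0, 0], "slide": [-0.0001, 0.0005, 0]}, {"grip": 0, "rot": [0, 0, 0], "slide": [0, 0.0005, 0]}])

```text
time: 17.5
ee_pos: [0.4982, 0.0651, 0.0856]
eef_rot: [-0.06, 0.998, -0.001, 0.001]
ft_force: [-0.6, -10.1, 10.7]
width: 0.0003
grip_force: 6.4
```

Emit:
arm_command(steps=[{"grip": 0, "rot": [0, 0, 0], "slide": [-0.0001, 0.0005, 0]}, {"grip": 0, "rot": [0, 0, 0], "slide": [0, 0.0005, 0]}, {"grip": 0, "rot": [0, 0, 0], "slide": [-0.0001, 0.0005, 0]}, {"grip": 0, "rot": [0, 0, 0], "slide": [0, 0.0005, 0]}, {"grip": 0, "rot": [0, 0, 0], "slide": [-0.0001, 0.0005, 0]}, {"grip": 0, "rot": [0, 0, 0], "slide": [0, 0.0005, 0]}, {"grip": 0, "rot": [0, 0, 0], "slide": [-0.0001, 0.0005, 0]}, {"grip": 0, "rot": [0, 0, 0], "slide": [0, 0.0005, 0]}])

```text
time: 18.5
ee_pos: [0.4979, 0.0691, 0.0856]
eef_rot: [-0.06, 0.998, -0.001, 0.001]
ft_force: [-0.7, -10.1, 10.4]
width: 0.0006
grip_force: 6.8
```

Emit:
arm_command(steps=[{"grip": 0, "rot": [0, 0, 0], "slide": [-0.0001, 0.0005, 0]}, {"grip": 0, "rot": [0, 0, 0], "slide": [0, 0.0005, 0]}, {"grip": 0, "rot": [0, 0, 0], "slide": [-0.0001, 0.0005, 0]}, {"grip": 0, "rot": [0, 0, 0], "slide": [0, 0.0005, 0]}, {"grip": 0, "rot": [0, 0, 0], "slide": [-0.0001, 0.0005, 0]}, {"grip": 0, "rot": [0, 0, 0], "slide": [0, 0.0005, 0]}, {"grip": 0, "rot": [0, 0, 0], "slide": [-0.0001, 0.0005, 0]}, {"grip": 0, "rot": [0, 0, 0], "slide": [0, 0.0005, 0]}])

```text
time: 19.5
ee_pos: [0.4977, 0.0699, 0.0856]
eef_rot: [-0.059, 0.998, -0.003, 0.001]
ft_force: [-0.3, -22.6, 12.2]
width: 0.0003
grip_force: 12.7
```

The stop is felt: 22.6 N against 10.1 N while sliding, so 12.5 N more. I'll hold there, then back off along the bolt.

Emit:
arm_command(steps=[{"grip": 0, "rot": [0, 0, 0], "slide": [0, 0, 0]}, {"grip": 0, "rot": [0, 0, 0], "slide": [0, 0, 0]}, {"grip": 0, "rot": [0, 0, 0], "slide": [0, 0, 0]}, {"grip": 0, "rot": [0, 0, 0], "slide": [0, 0, 0]}, {"grip": 0, "rot": [0, 0, 0], "slide": [0, 0, 0]}, {"grip": 0, "rot": [0, 0, 0], "slide": [0, 0, 0]}, {"grip": 0, "rot": [0, 0, 0], "slide": [0, 0, 0]}, {"grip": 0, "rot": [0, 0, 0], "slide": [0, 0, 0]}])

```text
time: 20.5
ee_pos: [0.4977, 0.0699, 0.0856]
eef_rot: [-0.059, 0.998, -0.003, 0.001]
ft_force: [-0.4, -21.1, 12.0]
width: 0.0008
grip_force: 12.4
```

Emit:
arm_command(steps=[{"grip": 0, "rot": [0, 0, 0], "slide": [0.0001, -0.001, 0]}, {"grip": 0, "rot": [0, 0, 0], "slide": [0.0001, -0.001, 0]}, {"grip": 0, "rot": [0, 0, 0], "slide": [0.0001, -0.001, 0]}, {"grip": 0, "rot": [0, 0, 0], "slide": [0.0001, -0.001, 0]}, {"grip": 0, "rot": [0, 0, 0], "slide": [0.0003, -0.003, 0]}, {"grip": 0, "rot": [0, 0, 0], "slide": [0.0003, -0.003, 0]}, {"grip": 0, "rot": [0, 0, 0], "slide": [0.0003, -0.003, 0]}, {"grip": 0, "rot": [0, 0, 0], "slide": [0.0003, -0.003, 0]}])

```text
time: 21.5
ee_pos: [0.4991, 0.0611, 0.0857]
eef_rot: [-0.062, 0.998, 0.001, 0.001]
ft_force: [-0.6, 4.6, 6.7]
width: 0.0005
grip_force: 3.5
```

Emit:
arm_command(steps=[{"grip": 0, "rot": [0, 0, 0], "slide": [0, 0, 0.001]}, {"grip": 0, "rot": [0, 0, 0], "slide": [0, 0, 0.002]}, {"grip": 0, "rot": [0, 0, 0], "slide": [0, 0, 0.003]}, {"grip": 0, "rot": [0, 0, 0], "slide": [0, 0, 0.015]}, {"grip": 0, "rot": [0, 0, 0], "slide": [0, 0, 0.02]}, {"grip": 0, "rot": [0, 0, 0], "slide": [0, 0, 0.02]}, {"grip": 0, "rot": [0, 0, 0], "slide": [0, 0, 0.02]}, {"grip": 0, "rot": [0, 0, 0], "slide": [0, 0, 0.02]}])

```text
time: 22.5
ee_pos: [0.4978, 0.0592, 0.1873]
eef_rot: [-0.061, 0.998, 0.0, 0.0]
ft_force: [-0.0, -0.1, -0.6]
width: 0.0006
grip_force: 0.0
```

Run:
```python
from h import *
s=eyes.camera("side");c=eyes.camera("scene")
f=lambda k,x,y:cv2.resize(np.ascontiguousarray(k["pixels"][y:y+130,x:x+130,::-1]),(395,395),interpolation=cv2.INTER_CUBIC)
cv2.imwrite("pics/end.png",np.hstack([f(s,190,190),f(c,305,150)]))
```

```text
(no output)
```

View pics/end.png

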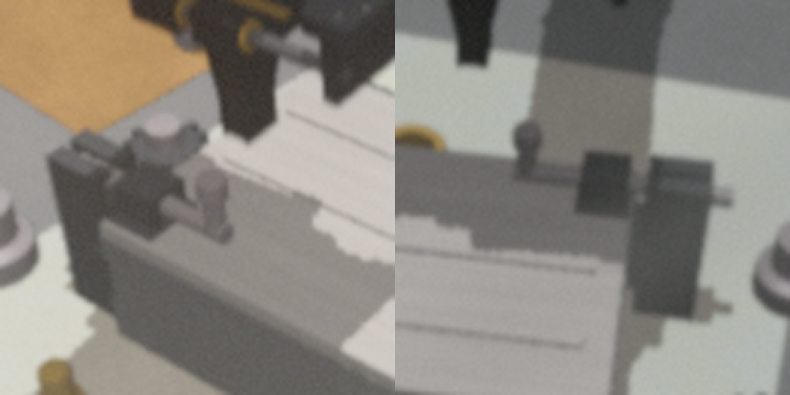

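The lid is flush and held by the bolt, which sits deep in the keeper with its post near the barrel (side crop (212,195), scene crop (527,140)). The arm is clear and the bystanders visible in this view have not moved.

```bash
python3 -c "
from bench import order
print(order.close_job())"
```

```text
the job is handed in; nothing more can be done
None
```

The lid is shut and held by the bolt, which was pushed to its stop with about 12 N more than its sliding force; the arm is clear and the job is handed in, with no verdict shown.

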